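Set the sliding jaw of the reel clamp to the pencil mark and lock it

TASK

Slide the loose steel jaw of the reel clamp along its slots until the front edge of its foot lies on the pencil line, then turn the black lock lever clockwise until it is firmly hand-tight: feel for the bite, a push of about 8 N at the end of the lever is right, and straining it well past 11 N would spoil the clamp. Leave the other tackle where it is.

Things in the scene. Friction and masses are not known exactly. Their poses are not given: they have to be found in the camera images.
- base: Fixed dark teak base board of the clamp, 14 mm thick. x axis: sliding direction, to the clamp's fixed jaw; z up; origin on the underside below the guide bolt. In its frame (mm): board x -145 to 160, y -50 to 50; fixed upright steel jaw x 135 to 150, top at z 64; guide bolt with cap head (17 mm wide, top at z 31) at x 0, y 0; stud of the lever lock at x -68, y 0.
- mark: The pencil line, 1.3 mm wide, across the full width of the base board, along the middle of a 16 mm wide strip of pale masking tape stuck on the board. Origin: middle of the line, on the board's top (14 mm above the shelf). x axis: sliding direction, square to the line, towards the fixed jaw; y along the line.
- jaw: Loose sliding steel jaw, 0.5 kg: foot 152 x 56 x 6 mm flat on the board, upright plate at its front. Origin: middle of the foot's lower FRONT edge, which must come over the pencil line; x axis forward to the fixed jaw, z up. Starts 16 to 42 mm short of the line. Two slots in line in the foot ride on guide bolt and stud with 1 mm play each side; a sprung washer keeps it down, sliding takes 3 to 9 N.
- jaw_grip (a point): Point in the jaw's upright plate to pinch from above, fingers in front and behind: 10 mm below its top edge, 64 mm above the shelf, 8 mm behind the jaw's origin along its x. The plate fills x -13 to -3 mm, y -28 to 28 mm of the jaw's frame, its top 74 mm above the shelf; its back can also be pushed. Two low ribs stand behind it at y -24.5 and 24.5 mm, 16 mm long, up to 36 mm high.
- lock: The lever lock: steel hub, 24 mm wide, and black lever on an upright stud that passes the jaw's rear slot. Origin on the turning axis, about at the top of the jaw's foot (18 to 22 mm above the shelf); z up. Turning it tight presses the hub down on the foot: each N of push at the lever's end beyond the free 2 N adds about 12 N of clamping.
- lever_end (a point): The grip end of the black lock lever: middle of the end of the arm, 68 mm out from the turning axis and about 58 mm above the shelf. The arm is 13 mm wide and 16 mm high, its underside about 48 mm and its top about 67 mm (2 mm more or less) above the shelf at the end; the steel hub is 24 mm wide and carries the arm on one side only.
- lever (a joint): Turn of the lock lever, rad, growing clockwise seen from above (tightening). Starts loose at 0 to 0.25, about square to the slide on the base's -y side; tightens towards the base's -x. Turns freely (1 to 2 N at its end) until the hub bites on the jaw's foot, anywhere from 0.4 to 2.1 rad, each time different. Then the push at its end climbs about 20 N per rad. Stays where left.
- reel: Bystander: a drum fishing reel with crank, standing on its foot, about 76 x 80 x 66 mm.
- jar: Bystander: frosted glass jar with closed steel cap, 60 mm wide, 85 mm high.
- spool: Bystander: blue plastic line spool standing on its flange, 62 mm wide, 38 mm high.
- hook_file: Bystander: stainless hook file with cork handle, 160 x 16 x 14 mm, lying beside the base (its y about +90 mm).
- lure: Bystander: red silicone squid lure, about 90 x 30 x 18 mm, lying beside the base.
- pencil: Bystander: pencil, 170 x 8 x 8 mm, lying beside the base (its y about -98 mm).
- tape_roll: Bystander: roll of masking tape lying flat, 64 mm wide, 16 mm high, beside the base.

How it is judged:
On the way, in this order (a step that is already met when the one before it is completed fails the run):
1. the jaw's front edge is on the pencil line (within 2 mm) while the lock is still loose (x of jaw in the frame of mark between -0.002 and 0.002 m and contact force between lock and jaw below 5 N and linear speed of jaw below 0.01 m/s), for 0.2 s.
2. the lever presses the jaw down with at least 45 N, the front edge on the line (x of jaw in the frame of mark between -0.002 and 0.002 m and contact force between lock and jaw above 45 N), for 0.2 s.
At the end, for the whole second after the job is handed in: The front edge of the jaw's foot lies within 2 mm of the middle of the pencil line, at rest, and the lever lock clamps the jaw's foot with 45 to 130 N (about 5.5 to 12.5 N of push at the lever's end) (all of step 2 and contact force between lock and jaw below 130 N and linear speed of jaw below 0.01 m/s); the robot touches nothing.
It fails at once if the lock was overtightened (clamping force over 130 N) (contact force between lock and jaw above 130 N).
It fails at once if other tackle on the shelf was moved by more than 20 mm (distance of any of reel, jar, spool, hook_file, lure, pencil, tape_roll from where it was at the start of the episode above 0.02 m).
It also fails if it takes over 64 s, if anything falls off the work surface, if the arm or the gripper's body presses on something with over 40 N, if the wrist force passes 120 N, or if a joint passes its speed limit or range.

ROBOT

A 7-joint arm with a two-finger parallel gripper is mounted at the origin on the work surface. World frame = base frame: x ahead of the robot, y to its left, z up, the work surface at z = 0. Lengths are in m, angles in rad, forces in N, time in s.
With the tool pointing down it reaches from about 0.35 to 0.9 m from the base axis. Payload 7.2 kg.
Tool frame: the origin (TCP) lies midway between the tips of the shut fingers; the grasp point (between the pads) lies 19 mm behind it; x points along the fingers, y is the direction in which the jaws open and shut, and the axes are right-handed (so a half turn about x gives the same grasp; the last joint's range is limited). The gripper opens to 88 mm and grips with 3 to 60 N. Pads are 20 mm wide; open, the fingers measure 115 mm over their backs; the gripper's body (75 mm by 178 mm) begins 61 mm behind the grasp point.
Start: joints at [-1.275, 0.411, -0.013, 1.596, 0.006, 1.134, -0.082], TCP at [0.222, 0.584, 0.223] pointing down, gripper open.
Joint ranges: [-2.95, 2.95], [-0.29, 1.99], [-1.47, 1.44], [0.14, 2.54], [-1.03, 4.17], [0.13, 1.85], [-2.86, 2.86]. Speed limits (rad/s): [2.39, 2.39, 3.01, 3.01, 3.14, 3.14, 3.14].

INTERFACE

Orientations are given as a unit quaternion [w, x, y, z].
In Python, from plant import ctrl gives the robot as it stands.
- The arm moves only by the tool step_arm, never from a script. Its argument "motion" is a list of rows, each an object of numbers: "tx", "ty", "tz": the shift along the world's x, y, z in cm; "ax", "ay", "az": the turn, a rotation vector about the world's x, y, z in rad; "jaw": the closure, from -1 (fully open) to 1 (shut). In form: [{"tx": .., "ty": .., "tz": .., "ax": .., "ay": .., "az": .., "jaw": ..}, ...]. A call has exactly 10 rows; each row shifts and turns the pose as measured when the row begins; what a row does not reach is not made up. A row lasts 1/12 s, in which the tool goes at most 41.7 mm and 7.16 degrees, less where a joint would pass 70% of its speed; a pose out of reach is approached as far as the arm can. A call with a gripper value outside its range is refused whole. The fingers move at their own pace and stop on an object; "force" is the grip in N (left out, the last holds). Time passes only in rows, so rows that do not move let the fingers close, or fill a call up. It gives the time, the measured TCP pose, the force and the opening at its end, in the units of the state.
- ctrl.state(): the state, without advancing time (a new reading comes with each control period).
- ctrl.snapshot(name): name is "side" or "top"; returns a dict with "color" (480x640x3 uint8, red, green, blue), "camera_matrix" (3x3 intrinsics, pixels), "cam_to_world" (4x4, takes a point from camera to world coordinates). Camera axes: x right, y up, looking along -z (the intrinsics and any distortion apply to the point x, -y, -z); pixel columns grow to the right and rows downward; lengths in m; the calibration is good to about 2 mm. A picture is of the moment at which its call begins. There is no depth.
- ctrl.hand_in(): hands the job in, once; it reports no verdict.
The state is a dict: "time": time; "joint_pos": joint angles; "joint_velocities": joint speeds; "tau": joint torques, N m; "ee_pos": TCP position; "eef_rot": TCP orientation; "contact_force": force on the tool from outside, world axes, zero at the start; "ft_torque": the same for the moment, N m; "gripper_width": finger opening in m.
Only numpy, scipy, OpenCV 4.12 (cv2) and the standard library are available. Lean on these libraries where they do the work, as an engineer would, in place of code of your own. Each camera call takes 0.05 s, during which the arm holds its last target.

## Working session

There is one attempt and no reset: what is moved stays moved. The work goes in short steps, Python scripts to look and compute and a tool call to move; the robot and the scene stay as the last step left them, time stands still between calls to the robot, and variables do not carry over. Pictures are saved under pics/ and viewed, and the job is handed in when it is done.

Besides the shell and the picture viewer there is one more tool, called after ">>>" by a JSON object that holds its "name" and its "arguments". step_arm: Moves the arm, as the interface text tells. Its arguments: {"type":"object","properties":{"motion":{"type":"array"},"force":{"type":"number"}},"required":["motion"]}

```bash
mkdir -p pics; ls; python3 - <<'E'
from plant import ctrl
import cv2,json,numpy as np
for n in("top","side"):
    s=ctrl.snapshot(n); cv2.imwrite(f"pics/{n}0.png",s["color"][:,:,::-1]); print(n,s["camera_matrix"],s["cam_to_world"], s.keys())
print(ctrl.state())
E
```

```text
pics
top [[470.19184152   0.         318.09321808]
 [  0.         470.19184152 242.8439867 ]
 [  0.           0.           1.        ]] [[-0.01067721  0.99926834 -0.03672589  0.49015642]
 [-0.99993686 -0.01054121  0.00389465  0.01841808]
 [ 0.00350466  0.03676516  0.99931779  1.16044058]
 [ 0.          0.          0.          1.        ]] dict_keys(['color', 'camera_matrix', 'cam_to_world'])
side [[620.51083524   0.         322.30803977]
 [  0.         620.51083524 243.47756559]
 [  0.           0.           1.        ]] [[ 0.73678088  0.34036624 -0.58421294 -0.2115851 ]
 [-0.67581518  0.34429216 -0.65171831 -0.84183855]
 [-0.02068297  0.87499356  0.48369255  0.72888428]
 [ 0.          0.          0.          1.        ]] dict_keys(['color', 'camera_matrix', 'cam_to_world'])
{'time': 0.1, 'joint_pos': array([-1.27521297,  0.41180768, -0.01270433,  1.5969352 ,  0.00560766,
        1.13433879, -0.08222694]), 'joint_velocities': array([-0.00211559, -0.00179963,  0.00234632, -0.00233795, -0.00112748,
       -0.000177  , -0.00078383]), 'tau': array([ 2.71072866e-03, -5.89093530e+01,  6.44049123e-01, -2.91709810e+01,
       -5.37110260e-02,  1.44668060e-02,  3.27831185e-05]), 'ee_pos': array([0.22226287, 0.58365406, 0.22191115]), 'eef_rot': array([ 0.69538781,  0.12740002,  0.69549463, -0.12842215]), 'contact_force': array([ 0.2466864 , -0.32094005,  0.47485237]), 'ft_torque': array([-0.0098625 ,  0.02160261, -0.00559865]), 'gripper_width': 0.08797498022830208}
```

View pics/top0.png

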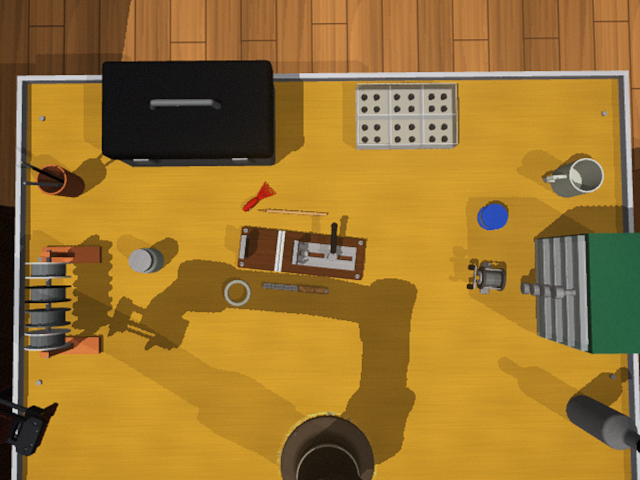

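View pics/side0.png

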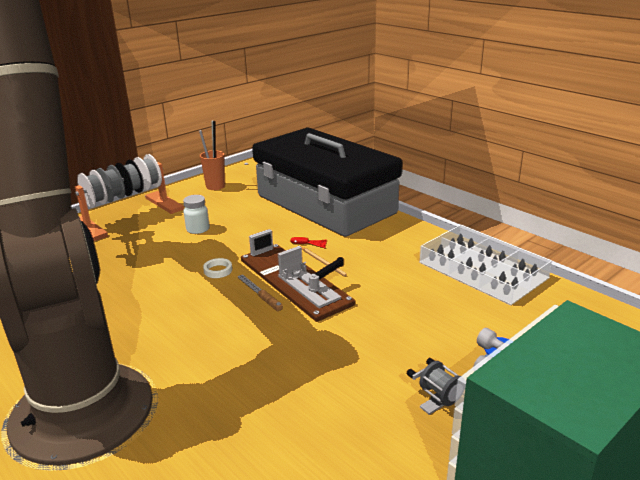

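The clamp lies with its fixed jaw to the left (world +y) and the lever pointing to +x. I'll zoom in on it next.

```bash
python3 - <<'E'
import cv2
a=cv2.imread("pics/top0.png")[205:300,225:380]; cv2.imwrite("pics/top0z.png",cv2.resize(a,None,fx=5,fy=5,interpolation=cv2.INTER_CUBIC))
a=cv2.imread("pics/side0.png")[220:330,230:370]; cv2.imwrite("pics/side0z.png",cv2.resize(a,None,fx=5,fy=5,interpolation=cv2.INTER_CUBIC))
E
```

```text
(no output)
```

View pics/top0z.png

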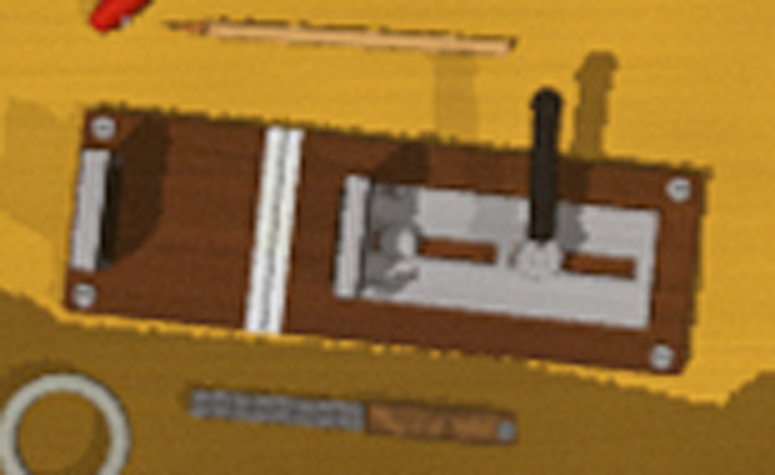

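View pics/side0z.png

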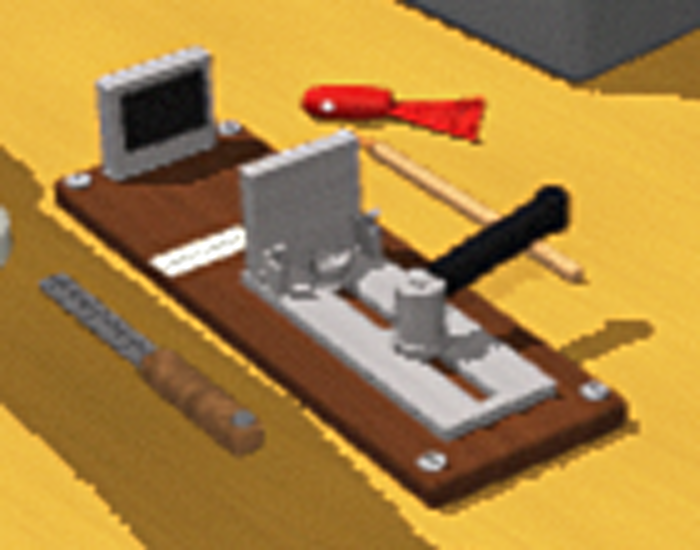

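```bash
cat > h.py <<'E'
import cv2,numpy as np
from plant import ctrl
def snap(n,name=None):
    s=ctrl.snapshot(n)
    if name: cv2.imwrite(f"pics/{name}.png",s["color"][:,:,::-1])
    return s
def ray(s,uv,z):
    uv=np.atleast_2d(uv).astype(float);K=s["camera_matrix"];T=s["cam_to_world"]
    d=np.c_[(uv[:,0]-K[0,2])/K[0,0],-(uv[:,1]-K[1,2])/K[1,1],-np.ones(len(uv))]@T[:3,:3].T
    o=T[:3,3]; return o+d*((z-o[2])/d[:,2])[:,None]
def proj(s,P):
    K=s["camera_matrix"];T=s["cam_to_world"];c=(np.atleast_2d(P)-T[:3,3])@T[:3,:3]
    return np.c_[K[0,2]+K[0,0]*c[:,0]/-c[:,2],K[1,2]+K[1,1]*c[:,1]/c[:,2]]
def sample(s,P):
    uv=proj(s,P).astype(np.float32)
    return cv2.remap(s["color"],uv[:,0].reshape(-1,1),uv[:,1].reshape(-1,1),cv2.INTER_LINEAR).reshape(-1,3).astype(float)
E
python3 - <<'E'
from h import *
s=snap("top")
hsv=cv2.cvtColor(s["color"],cv2.COLOR_RGB2HSV)
# corners of the board as hull of non-yellow region
r=np.zeros(hsv.shape[:2],np.uint8); 
brown=((s["color"][:,:,0]<130)&(s["color"][:,:,0]>50)&(s["color"][:,:,1]<70)).astype(np.uint8)
r[222:285,230:375]=brown[222:285,230:375]
r=cv2.morphologyEx(r,cv2.MORPH_CLOSE,np.ones((9,9)))
n,l,st,_=cv2.connectedComponentsWithStats(r);i=1+np.argmax(st[1:,4]);print(st[i])
pts=np.argwhere(l==i)[:,::-1]
P=ray(s,pts,.014)[:,:2]
rect=cv2.minAreaRect((P*1000).astype(np.float32));print(rect,cv2.boxPoints(rect))
E
```

```text
[ 238  223  128   57 3906]
((523.54296875, 52.44152069091797), (304.2313232421875, 131.38668823242188), 83.40155029296875) [[ 440.80515   -91.117676]
 [ 571.3215   -106.21535 ]
 [ 606.28076   196.00072 ]
 [ 475.76447   211.09839 ]]
```

```bash
python3 - <<'E'
from h import *
s=snap("top");t=snap("side")
C=ray(s,np.array([[85,107],[705,168],[685,373],[65,310]])/5.+[224.6,204.6],.014)
print(C.round(4)); d=lambda a,b:np.linalg.norm(C[a]-C[b]); print(d(0,1),d(1,2),d(2,3),d(3,0))
# refine: scan profiles for white tape
D=C[0]-C[1]+C[3]-C[2]; D/=np.linalg.norm(D); yax=np.array([-D[1],D[0],0]); cen=C.mean(0); O=cen-D*.0075; O[2]=0
print("dir",D,"origin",O)
xs=np.arange(-.16,.18,.0005)
def prof(s,ys,z): return np.mean([sample(s,O+np.outer(xs,D)+yax*y+[0,0,z]).mean(1) for y in ys],0)
# side board edges: y scan
yy=np.arange(-.08,.08,.0005)
for cam in(s,t):
  for x in(-.13,.02,.1):
    p=sample(cam,O+D*x+np.outer(yy,yax)+[0,0,.014]); b=(p[:,0]<135)&(p[:,1]<75)
    print("board y",x,yy[b][[0,-1]])
  for y in(-.042,.042):
    p=sample(cam,O+yax*y+np.outer(xs,D)+[0,0,.014]).mean(1)
    w=np.clip(p-110,0,None)*((xs>.03)&(xs<.1)); print("tape",y,(w*xs).sum()/w.sum())
  for y in(-.035,.0,.035):
    p=sample(cam,O+yax*y+np.outer(xs,D)+[0,0,.014]);b=(p[:,1]<75)&(p[:,0]<135); print("board x",y,xs[b][[0,-1]])
  p=np.mean([sample(cam,O+yax*y+np.outer(xs,D)+[0,0,.020]).mean(1) for y in np.arange(.012,.021,.002)],0)
  print("foot",[(round(x*1000,1),int(v)) for x,v in zip(xs,p) if -.135<x<-.095][::2])
E
```

```text
[[ 0.5754  0.2003  0.014 ]
 [ 0.5424 -0.1022  0.014 ]
 [ 0.4426 -0.091   0.014 ]
 [ 0.4765  0.2105  0.014 ]]
0.304232973034585 0.10040036877719906 0.3033531282266417 0.09943759009236774
dir [0.11005226 0.9939258  0.        ] origin [0.50841463 0.04694649 0.        ]
board y -0.13 [-0.048   0.0515]
board y 0.02 [-0.0495  0.0495]
board y 0.1 [-0.0495  0.05  ]
tape -0.042 0.06203854053401009
tape 0.042 0.06255361581252238
board x -0.035 [-0.1445  0.1585]
board x 0.0 [-0.1445  0.146 ]
board x 0.035 [-0.144  0.16 ]
foot [(np.float64(-135.0), 62), (np.float64(-134.0), 62), (np.float64(-133.0), 62), (np.float64(-132.0), 62), (np.float64(-131.0), 62), (np.float64(-130.0), 63), (np.float64(-129.0), 62), (np.float64(-128.0), 61), (np.float64(-127.0), 59), (np.float64(-126.0), 56), (np.float64(-125.0), 54), (np.float64(-124.0), 69), (np.float64(-123.0), 104), (np.float64(-122.0), 137), (np.float64(-121.0), 153), (np.float64(-120.0), 166), (np.float64(-119.0), 172), (np.float64(-118.0), 170), (np.float64(-117.0), 169), (np.float64(-116.0), 169), (np.float64(-115.0), 169), (np.float64(-114.0), 16
[... 1108 characters left out ...]
), (np.float64(-121.0), 161), (np.float64(-120.0), 179), (np.float64(-119.0), 194), (np.float64(-118.0), 201), (np.float64(-117.0), 203), (np.float64(-116.0), 204), (np.float64(-115.0), 203), (np.float64(-114.0), 202), (np.float64(-113.0), 202), (np.float64(-112.0), 202), (np.float64(-111.0), 202), (np.float64(-110.0), 201), (np.float64(-109.0), 201), (np.float64(-108.0), 201), (np.float64(-107.0), 201), (np.float64(-106.0), 200), (np.float64(-105.0), 200), (np.float64(-104.0), 199), (np.float64(-103.0), 200), (np.float64(-102.0), 201), (np.float64(-101.0), 201), (np.float64(-100.0), 201), (np.float64(-99.0), 201), (np.float64(-98.0), 202), (np.float64(-97.0), 201), (np.float64(-96.0), 201)]
```

```bash
cat >> h.py <<'E'
from scipy.spatial.transform import Rotation as R
D=np.array([.1101,.9939,0]);Y=np.array([-.9939,.1101,0]);O=np.array([.5084,.0469,0])
def W(x,y,z): return O+D*x+Y*y+[0,0,z]
def goal(P,xdir=np.array([0,0,-1.]),ydir=D):
    st=ctrl.state();q=st["eef_rot"];Rc=R.from_quat([q[1],q[2],q[3],q[0]])
    best=None
    for sg in(1,-1):
        M=np.c_[xdir,sg*ydir,np.cross(xdir,sg*ydir)]
        rv=(R.from_matrix(M)*Rc.inv()).as_rotvec()
        if best is None or np.linalg.norm(rv)<np.linalg.norm(best): best=rv
    print("t",st["time"],"ee",st["ee_pos"].round(4),"dcm",((P-st["ee_pos"])*100).round(2),"rot",best.round(3),"F",st["contact_force"].round(1),"w",round(st["gripper_width"],4),"base xy",round((st["ee_pos"]-O)@D*1000,1),round((st["ee_pos"]-O)@Y*1000,1))
    return best
E
python3 - <<'E'
from h import *
st=ctrl.state();q=st["eef_rot"];print(R.from_quat([q[1],q[2],q[3],q[0]]).as_matrix().round(3),st["joint_pos"])
goal(W(.0213,0,.12))
E
```

```text
[[-0.     0.356  0.935]
 [-0.001  0.935 -0.356]
 [-1.    -0.001  0.   ]] [-1.2751987   0.41150109 -0.01268259  1.59656377  0.00556827  1.13428239
 -0.08219893]
t 0.25 ee [0.2223 0.5839 0.2223] dcm [ 28.84 -51.58 -10.23] rot [ 0.001 -0.     0.253] F [ 0.7 -1.1 -0.4] w 0.0876 base xy 502.2 343.4
```

>>> {"name": "step_arm", "arguments": {"motion": [{"tx": 1.8,"ty": -3.22,"tz": -0.4,"az": 0.016},{"tx": 1.8,"ty": -3.22,"tz": -0.4,"az": 0.016},{"tx": 1.8,"ty": -3.22,"tz": -0.4,"az": 0.016},{"tx": 1.8,"ty": -3.22,"tz": -0.4,"az": 0.016},{"tx": 1.8,"ty": -3.22,"tz": -0.4,"az": 0.016},{"tx": 1.8,"ty": -3.22,"tz": -0.4,"az": 0.016},{"tx": 1.8,"ty": -3.22,"tz": -0.4,"az": 0.016},{"tx": 1.8,"ty": -3.22,"tz": -0.4,"az": 0.016},{"tx": 1.8,"ty": -3.22,"tz": -0.4,"az": 0.016},{"tx": 1.8,"ty": -3.22,"tz": -0.4,"az": 0.016}]}}

```text
validation failed for argument at $.mo...
```

```bash
python3 -c "
from h import *
goal(W(.0213,0,.12))"
```

```text
t 0.25 ee [0.2223 0.5839 0.2223] dcm [ 28.84 -51.58 -10.23] rot [ 0.001 -0.     0.253] F [ 0.7 -1.1 -0.4] w 0.0876 base xy 502.2 343.4
```

All keys are probably needed in each row.

>>> {"name": "step_arm", "arguments": {"motion": [{"tx": 1.8,"ty": -3.22,"tz": -0.4,"ax": 0,"ay": 0,"az": 0.016,"jaw": -1},{"tx": 1.8,"ty": -3.22,"tz": -0.4,"ax": 0,"ay": 0,"az": 0.016,"jaw": -1},{"tx": 1.8,"ty": -3.22,"tz": -0.4,"ax": 0,"ay": 0,"az": 0.016,"jaw": -1},{"tx": 1.8,"ty": -3.22,"tz": -0.4,"ax": 0,"ay": 0,"az": 0.016,"jaw": -1},{"tx": 1.8,"ty": -3.22,"tz": -0.4,"ax": 0,"ay": 0,"az": 0.016,"jaw": -1},{"tx": 1.8,"ty": -3.22,"tz": -0.4,"ax": 0,"ay": 0,"az": 0.016,"jaw": -1},{"tx": 1.8,"ty": -3.22,"tz": -0.4,"ax": 0,"ay": 0,"az": 0.016,"jaw": -1},{"tx": 1.8,"ty": -3.22,"tz": -0.4,"ax": 0,"ay": 0,"az": 0.016,"jaw": -1},{"tx": 1.8,"ty": -3.22,"tz": -0.4,"ax": 0,"ay": 0,"az": 0.016,"jaw": -1},{"tx": 1.8,"ty": -3.22,"tz": -0.4,"ax": 0,"ay": 0,"az": 0.016,"jaw": -1}]}}

```text
time: 1.08
ee_pos: [0.3994, 0.2551, 0.1801]
eef_rot: [0.703, 0.065, 0.705, -0.062]
contact_force: [1.8, -0.6, 0.4]
gripper_width: 0.088
```

```bash
python3 -c "
from h import *
goal(W(.0213,0,.12))"
```

```text
t 1.0833 ee [0.3994 0.2551 0.1801] dcm [ 11.13 -18.71  -6.01] rot [-0.004 -0.003  0.07 ] F [ 1.8 -0.6  0.4] w 0.088 base xy 195.0 131.2
```

>>> {"name": "step_arm", "arguments": {"motion": [{"tx": 1.6,"ty": -2.7,"tz": -0.6,"ax": 0,"ay": 0,"az": 0.01,"jaw": -1},{"tx": 1.6,"ty": -2.7,"tz": -0.6,"ax": 0,"ay": 0,"az": 0.01,"jaw": -1},{"tx": 1.6,"ty": -2.7,"tz": -0.6,"ax": 0,"ay": 0,"az": 0.01,"jaw": -1},{"tx": 1.6,"ty": -2.7,"tz": -0.6,"ax": 0,"ay": 0,"az": 0.01,"jaw": -1},{"tx": 1.6,"ty": -2.7,"tz": -0.6,"ax": 0,"ay": 0,"az": 0.01,"jaw": -1},{"tx": 1.6,"ty": -2.7,"tz": -0.6,"ax": 0,"ay": 0,"az": 0.01,"jaw": -1},{"tx": 1.5,"ty": -2.5,"tz": -0.6,"ax": 0,"ay": 0,"az": 0.01,"jaw": -1},{"tx": 0,"ty": 0,"tz": -0.6,"ax": 0,"ay": 0,"az": 0,"jaw": -1},{"tx": 0,"ty": 0,"tz": 0,"ax": 0,"ay": 0,"az": 0,"jaw": -1},{"tx": 0,"ty": 0,"tz": 0,"ax": 0,"ay": 0,"az": 0,"jaw": -1}]}}

```text
time: 1.92
ee_pos: [0.5177, 0.048, 0.1309]
eef_rot: [0.706, 0.043, 0.705, -0.041]
contact_force: [-0.7, -0.0, 0.4]
gripper_width: 0.0882
```

```bash
python3 -c "
from h import *
goal(W(.0213,0,.045))"
```

```text
t 1.9167 ee [0.5177 0.048  0.1309] dcm [-0.69  2.01 -8.59] rot [-0.003  0.001  0.008] F [-0.7 -0.   0.4] w 0.0882 base xy 2.1 -9.1
```

>>> {"name": "step_arm", "arguments": {"motion": [{"tx": -0.35,"ty": 1.0,"tz": 0,"ax": 0,"ay": 0,"az": 0.008,"jaw": -1},{"tx": -0.34,"ty": 1.0,"tz": 0,"ax": 0,"ay": 0,"az": 0,"jaw": -1},{"tx": 0,"ty": 0,"tz": -1.6,"ax": 0,"ay": 0,"az": 0,"jaw": -1},{"tx": 0,"ty": 0,"tz": -1.6,"ax": 0,"ay": 0,"az": 0,"jaw": -1},{"tx": 0,"ty": 0,"tz": -1.6,"ax": 0,"ay": 0,"az": 0,"jaw": -1},{"tx": 0,"ty": 0,"tz": -1.5,"ax": 0,"ay": 0,"az": 0,"jaw": -1},{"tx": 0,"ty": 0,"tz": -1.0,"ax": 0,"ay": 0,"az": 0,"jaw": -1},{"tx": 0,"ty": 0,"tz": -0.4,"ax": 0,"ay": 0,"az": 0,"jaw": -1},{"tx": 0,"ty": 0,"tz": 0,"ax": 0,"ay": 0,"az": 0,"jaw": -1},{"tx": 0,"ty": 0,"tz": 0,"ax": 0,"ay": 0,"az": 0,"jaw": -1}]}}

```text
time: 2.75
ee_pos: [0.5061, 0.0898, 0.0555]
eef_rot: [0.708, 0.035, 0.705, -0.027]
contact_force: [0.1, 0.2, 0.3]
gripper_width: 0.088
```

```bash
python3 -c "
from h import *
goal(W(.0213,0,.045))
a=snap('top','top1');b=snap('side','side1')
cv2.imwrite('pics/c1.png',np.hstack([cv2.resize(a['color'][200:300,230:380],(600,400))[:,:,::-1][:,:400],cv2.resize(b['color'][170:330,230:390],(400,400))[:,:,::-1]]))"
```

```text
t 2.75 ee [0.5061 0.0898 0.0555] dcm [ 0.46 -2.17 -1.05] rot [-0.011  0.006 -0.023] F [0.1 0.2 0.3] w 0.088 base xy 42.4 7.0
```

View pics/c1.png

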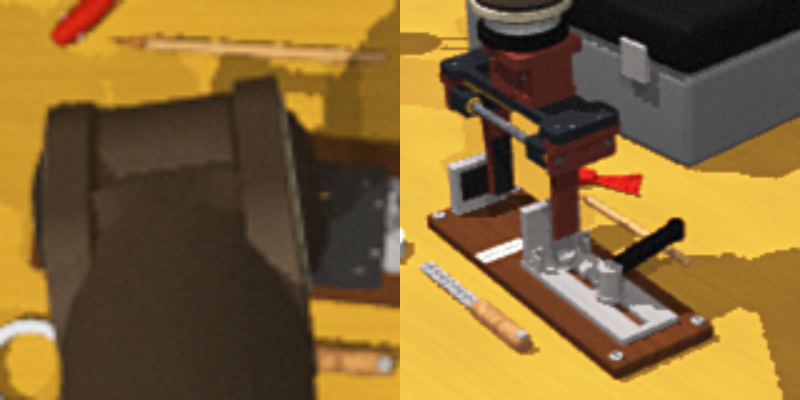

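The back finger hangs between the plate and the hub, and the TCP overshot in y. I'll correct it with one small test shift.

>>> {"name": "step_arm", "arguments": {"motion": [{"tx": 0.2,"ty": -1.0,"tz": 0,"ax": -0.01,"ay": 0.006,"az": -0.015,"jaw": -1},{"tx": 0,"ty": 0,"tz": 0,"ax": 0,"ay": 0,"az": 0,"jaw": -1},{"tx": 0,"ty": 0,"tz": 0,"ax": 0,"ay": 0,"az": 0,"jaw": -1},{"tx": 0,"ty": 0,"tz": 0,"ax": 0,"ay": 0,"az": 0,"jaw": -1},{"tx": 0,"ty": 0,"tz": 0,"ax": 0,"ay": 0,"az": 0,"jaw": -1},{"tx": 0,"ty": 0,"tz": 0,"ax": 0,"ay": 0,"az": 0,"jaw": -1},{"tx": 0,"ty": 0,"tz": 0,"ax": 0,"ay": 0,"az": 0,"jaw": -1},{"tx": 0,"ty": 0,"tz": 0,"ax": 0,"ay": 0,"az": 0,"jaw": -1},{"tx": 0,"ty": 0,"tz": 0,"ax": 0,"ay": 0,"az": 0,"jaw": -1},{"tx": 0,"ty": 0,"tz": 0,"ax": 0,"ay": 0,"az": 0,"jaw": -1}]}}

```text
time: 3.68
ee_pos: [0.5106, 0.0774, 0.0583]
eef_rot: [0.707, 0.039, 0.705, -0.037]
contact_force: [-0.3, 0.0, -0.3]
gripper_width: 0.0882
```

```bash
python3 -c "
from h import *
goal(W(.0213,0,.045));print(ctrl.state()['joint_velocities'].round(3))"
```

```text
t 3.6833 ee [0.5106 0.0774 0.0583] dcm [ 0.01 -0.94 -1.33] rot [-0.001  0.004 -0.003] F [-0.3  0.  -0.3] w 0.0882 base xy 30.6 1.1
[-0.     0.003 -0.002  0.001 -0.001 -0.001 -0.002]
```

>>> {"name": "step_arm", "arguments": {"motion": [{"tx": 0,"ty": -0.4,"tz": -0.4,"ax": 0,"ay": 0.003,"az": -0.003,"jaw": -1},{"tx": 0,"ty": -0.3,"tz": -0.5,"ax": 0,"ay": 0,"az": 0,"jaw": -1},{"tx": 0,"ty": -0.1,"tz": -0.3,"ax": 0,"ay": 0,"az": 0,"jaw": -1},{"tx": 0,"ty": 0,"tz": 0,"ax": 0,"ay": 0,"az": 0,"jaw": -1},{"tx": 0,"ty": 0,"tz": 0,"ax": 0,"ay": 0,"az": 0,"jaw": 0.2},{"tx": 0,"ty": 0,"tz": 0,"ax": 0,"ay": 0,"az": 0,"jaw": 0.4},{"tx": 0,"ty": 0,"tz": 0,"ax": 0,"ay": 0,"az": 0,"jaw": 0.5},{"tx": 0,"ty": 0,"tz": 0,"ax": 0,"ay": 0,"az": 0,"jaw": 0.6},{"tx": 0,"ty": 0,"tz": 0,"ax": 0,"ay": 0,"az": 0,"jaw": 0.6},{"tx": 0,"ty": 0,"tz": 0,"ax": 0,"ay": 0,"az": 0,"jaw": 0.6}], "force": 25}}

```text
time: 4.52
ee_pos: [0.5103, 0.0684, 0.0445]
eef_rot: [0.706, 0.04, 0.706, -0.039]
contact_force: [-0.2, 0.2, -0.2]
gripper_width: 0.0513
```

```bash
python3 -c "
from h import *
goal(W(.0213,0,.045));print(ctrl.state()['joint_velocities'].round(3))"
```

```text
t 4.5167 ee [0.5103 0.0684 0.0445] dcm [ 0.04 -0.04  0.05] rot [-0.001 -0.     0.001] F [-0.2  0.2 -0.2] w 0.0513 base xy 21.6 0.5
[-0.001 -0.001 -0.002 -0.002 -0.    -0.    -0.001]
```

Aligned, so I close on the plate.

>>> {"name": "step_arm", "arguments": {"motion": [{"tx": 0,"ty": 0,"tz": 0,"ax": 0,"ay": 0,"az": 0,"jaw": 1},{"tx": 0,"ty": 0,"tz": 0,"ax": 0,"ay": 0,"az": 0,"jaw": 1},{"tx": 0,"ty": 0,"tz": 0,"ax": 0,"ay": 0,"az": 0,"jaw": 1},{"tx": 0,"ty": 0,"tz": 0,"ax": 0,"ay": 0,"az": 0,"jaw": 1},{"tx": 0,"ty": 0,"tz": 0,"ax": 0,"ay": 0,"az": 0,"jaw": 1},{"tx": 0,"ty": 0,"tz": 0,"ax": 0,"ay": 0,"az": 0,"jaw": 1},{"tx": 0,"ty": 0,"tz": 0,"ax": 0,"ay": 0,"az": 0,"jaw": 1},{"tx": 0,"ty": 0,"tz": 0,"ax": 0,"ay": 0,"az": 0,"jaw": 1},{"tx": 0,"ty": 0,"tz": 0,"ax": 0,"ay": 0,"az": 0,"jaw": 1},{"tx": 0,"ty": 0,"tz": 0,"ax": 0,"ay": 0,"az": 0,"jaw": 1}], "force": 25}}

```text
time: 5.35
ee_pos: [0.5105, 0.0691, 0.0449]
eef_rot: [0.706, 0.04, 0.706, -0.039]
contact_force: [-0.1, -0.0, 0.2]
gripper_width: 0.0097
```

```bash
cat >> h.py <<'E'
def measure(name):
    s=snap("top",name+"t");t=snap("side",name+"s")
    # jaw rear edge relative to board rear edge / tape
    for cam in(s,t):
        xs=np.arange(-.135,-.05,.0005)
        p=np.mean([sample(cam,np.array([W(x,y,.020) for x in xs]))[:,2] for y in np.arange(.012,.021,.002)],0)
        p=cv2.GaussianBlur(p.reshape(-1,1),(1,5),0).ravel(); g=np.diff(p); i=np.argmax(g)
        w=np.clip(g[max(0,i-6):i+7],0,None); e=(w*(xs[max(0,i-6):i+7]+.00025)).sum()/w.sum()
        print("rear edge",round(e*1000,2),"front",round(e*1000+152,2))
    return s,t
E
python3 -c "
from h import *
goal(W(.0213,0,.045)); measure('m1')"
```

```text
t 5.35 ee [0.5105 0.0691 0.0449] dcm [ 0.02 -0.11  0.01] rot [-0.002  0.001  0.001] F [-0.1 -0.   0.2] w 0.0097 base xy 22.3 0.3
rear edge -124.14 front 27.86
rear edge -122.37 front 29.63
```

>>> {"name": "step_arm", "arguments": {"motion": [{"tx": 0.05,"ty": 0.45,"tz": 0,"ax": 0,"ay": 0,"az": 0,"jaw": 1},{"tx": 0.05,"ty": 0.45,"tz": 0,"ax": 0,"ay": 0,"az": 0,"jaw": 1},{"tx": 0.05,"ty": 0.45,"tz": 0,"ax": 0,"ay": 0,"az": 0,"jaw": 1},{"tx": 0.05,"ty": 0.45,"tz": 0,"ax": 0,"ay": 0,"az": 0,"jaw": 1},{"tx": 0.05,"ty": 0.45,"tz": 0,"ax": 0,"ay": 0,"az": 0,"jaw": 1},{"tx": 0.03,"ty": 0.3,"tz": 0,"ax": 0,"ay": 0,"az": 0,"jaw": 1},{"tx": 0.02,"ty": 0.15,"tz": 0,"ax": 0,"ay": 0,"az": 0,"jaw": 1},{"tx": 0,"ty": 0,"tz": 0,"ax": 0,"ay": 0,"az": 0,"jaw": 1},{"tx": 0,"ty": 0,"tz": 0,"ax": 0,"ay": 0,"az": 0,"jaw": 1},{"tx": 0,"ty": 0,"tz": 0,"ax": 0,"ay": 0,"az": 0,"jaw": 1}]}}

```text
time: 6.28
ee_pos: [0.5119, 0.0795, 0.045]
eef_rot: [0.704, 0.038, 0.707, -0.05]
contact_force: [-0.7, -1.4, 0.5]
gripper_width: 0.01
```

```bash
python3 -c "
from h import *
goal(W(.0563,0,.045)); a,b=measure('m2')
cv2.imwrite('pics/c2.png',np.hstack([cv2.resize(a['color'][200:300,230:380],(600,400))[:,:,::-1][:,:400],cv2.resize(b['color'][220:320,230:330],(400,400),interpolation=2)[:,:,::-1]]))"
```

```text
t 6.2833 ee [0.5119 0.0795 0.045 ] dcm [0.27 2.34 0.  ] rot [ 0.017 -0.005  0.013] F [-0.7 -1.4  0.5] w 0.01 base xy 32.7 0.1
rear edge -113.78 front 38.22
rear edge -109.35 front 42.65
```

View pics/c2.png

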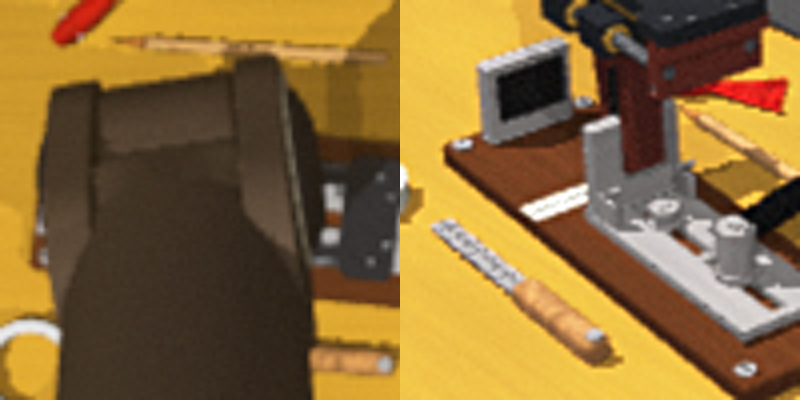

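>>> {"name": "step_arm", "arguments": {"motion": [{"tx": 0.07,"ty": 0.6,"tz": 0,"ax": 0.01,"ay": 0,"az": 0.01,"jaw": 1},{"tx": 0.07,"ty": 0.6,"tz": 0,"ax": 0.01,"ay": 0,"az": 0.01,"jaw": 1},{"tx": 0.07,"ty": 0.6,"tz": 0,"ax": 0.01,"ay": 0,"az": 0.01,"jaw": 1},{"tx": 0.07,"ty": 0.6,"tz": 0,"ax": 0.01,"ay": 0,"az": 0.01,"jaw": 1},{"tx": 0.05,"ty": 0.5,"tz": 0,"ax": 0,"ay": 0,"az": 0,"jaw": 1},{"tx": 0.04,"ty": 0.4,"tz": 0,"ax": 0,"ay": 0,"az": 0,"jaw": 1},{"tx": 0.02,"ty": 0.2,"tz": 0,"ax": 0,"ay": 0,"az": 0,"jaw": 1},{"tx": 0,"ty": 0,"tz": 0,"ax": 0,"ay": 0,"az": 0,"jaw": 1},{"tx": 0,"ty": 0,"tz": 0,"ax": 0,"ay": 0,"az": 0,"jaw": 1},{"tx": 0,"ty": 0,"tz": 0,"ax": 0,"ay": 0,"az": 0,"jaw": 1}]}}

```text
time: 7.22
ee_pos: [0.5139, 0.097, 0.0451]
eef_rot: [0.702, 0.037, 0.71, -0.032]
contact_force: [-0.4, -1.1, 2.7]
gripper_width: 0.01
```

```bash
python3 -c "
from h import *
goal(W(.0563,0,.045)); a,b=measure('m3')"
```

```text
t 7.2167 ee [0.5139 0.097  0.0451] dcm [ 0.07  0.59 -0.01] rot [-0.007 -0.011 -0.013] F [-0.4 -1.1  2.7] w 0.01 base xy 50.4 0.0
rear edge -95.95 front 56.05
rear edge -93.84 front 58.16
```

>>> {"name": "step_arm", "arguments": {"motion": [{"tx": 0.04,"ty": 0.4,"tz": 0,"ax": -0.004,"ay": -0.005,"az": -0.006,"jaw": 1},{"tx": 0.04,"ty": 0.4,"tz": 0,"ax": 0,"ay": -0.005,"az": -0.005,"jaw": 1},{"tx": 0.03,"ty": 0.3,"tz": 0,"ax": 0,"ay": 0,"az": 0,"jaw": 1},{"tx": 0.01,"ty": 0.1,"tz": 0,"ax": 0,"ay": 0,"az": 0,"jaw": 1},{"tx": 0,"ty": 0,"tz": 0,"ax": 0,"ay": 0,"az": 0,"jaw": 1},{"tx": 0,"ty": 0,"tz": 0,"ax": 0,"ay": 0,"az": 0,"jaw": 1},{"tx": 0,"ty": 0,"tz": 0,"ax": 0,"ay": 0,"az": 0,"jaw": 1},{"tx": 0,"ty": 0,"tz": 0,"ax": 0,"ay": 0,"az": 0,"jaw": 1},{"tx": 0,"ty": 0,"tz": 0,"ax": 0,"ay": 0,"az": 0,"jaw": 1},{"tx": 0,"ty": 0,"tz": 0,"ax": 0,"ay": 0,"az": 0,"jaw": 1}]}}

```text
time: 8.15
ee_pos: [0.5145, 0.1029, 0.0449]
eef_rot: [0.706, 0.038, 0.706, -0.041]
contact_force: [-1.3, -3.4, 1.2]
gripper_width: 0.0096
```

```bash
python3 -c "
from h import *
goal(W(.0563,0,.045)); a,b=measure('m4')
cv2.imwrite('pics/c4.png',np.hstack([cv2.resize(a['color'][200:300,230:380],(600,400))[:,:,::-1][:,:400],cv2.resize(b['color'][230:310,240:320],(400,400),interpolation=2)[:,:,::-1]]))"
```

```text
t 8.15 ee [0.5145 0.1029 0.0449] dcm [ 0.01 -0.01  0.01] rot [ 0.004 -0.002  0.003] F [-1.3 -3.4  1.2] w 0.0096 base xy 56.4 0.1
rear edge -90.14 front 61.86
rear edge -87.91 front 64.09
```

View pics/c4.png

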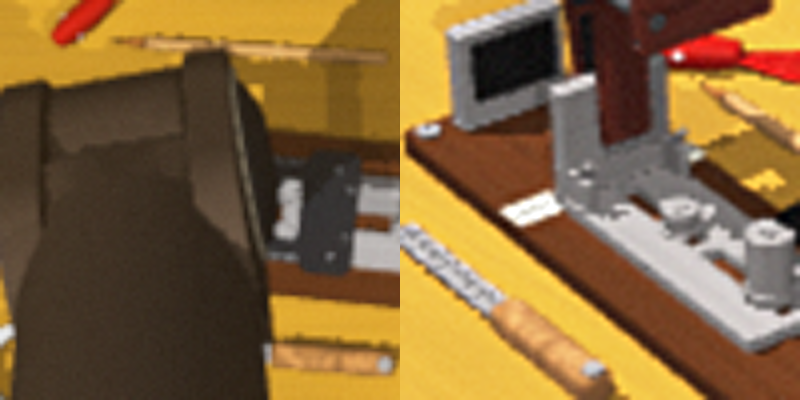

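The front edge looks on the tape. I'll release, lift and clear the arm towards the lever side for a clean measurement.

>>> {"name": "step_arm", "arguments": {"motion": [{"tx": 0,"ty": 0,"tz": 0,"ax": 0,"ay": 0,"az": 0,"jaw": 0.3},{"tx": 0,"ty": 0,"tz": 0,"ax": 0,"ay": 0,"az": 0,"jaw": 0.3},{"tx": 0,"ty": 0,"tz": 0,"ax": 0,"ay": 0,"az": 0,"jaw": 0.3},{"tx": 0,"ty": 0,"tz": 0,"ax": 0,"ay": 0,"az": 0,"jaw": 0.3},{"tx": 0,"ty": 0,"tz": 1.5,"ax": 0,"ay": 0,"az": 0,"jaw": 0.3},{"tx": 0,"ty": 0,"tz": 2,"ax": 0,"ay": 0,"az": 0,"jaw": 0.3},{"tx": 0,"ty": 0,"tz": 3,"ax": 0,"ay": 0,"az": 0,"jaw": 0.3},{"tx": 0,"ty": 0,"tz": 3,"ax": 0,"ay": 0,"az": 0,"jaw": 0.3},{"tx": -1,"ty": 2,"tz": 2,"ax": 0,"ay": 0,"az": 0,"jaw": 0.3},{"tx": -2,"ty": 3,"tz": 1,"ax": 0,"ay": 0,"az": 0,"jaw": 1}]}}

```text
time: 9.08
ee_pos: [0.4842, 0.1519, 0.1717]
eef_rot: [0.704, 0.04, 0.708, -0.044]
contact_force: [1.0, 0.6, 0.0]
gripper_width: 0.0271
```

```bash
python3 -c "
from h import *
goal(W(.0563,0,.045)); a,b=measure('m5');print(ctrl.state()['joint_pos'].round(2))
cv2.imwrite('pics/c5.png',np.hstack([cv2.resize(a['color'][200:300,230:380],(600,400))[:,:,::-1][:,:400],cv2.resize(b['color'][230:310,240:320],(400,400),interpolation=2)[:,:,::-1]]))"
```

```text
t 9.0833 ee [0.4842 0.1519 0.1717] dcm [  3.04  -4.91 -12.67] rot [ 0.005 -0.006  0.008] F [1.  0.6 0. ] w 0.0271 base xy 101.7 35.6
rear edge -90.13 front 61.87
rear edge -88.72 front 63.28
[-0.58  0.27  0.2   1.95 -0.07  0.94  1.12]
```

View pics/c5.png

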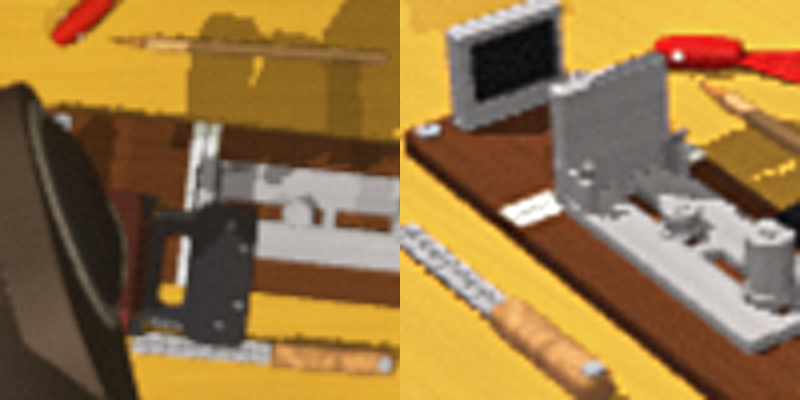

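>>> {"name": "step_arm", "arguments": {"motion": [{"tx": -1,"ty": 3,"tz": 0.5,"ax": 0,"ay": 0,"az": 0,"jaw": 1},{"tx": -1,"ty": 3,"tz": 0.5,"ax": 0,"ay": 0,"az": 0,"jaw": 1},{"tx": -1,"ty": 3,"tz": 0,"ax": 0,"ay": 0,"az": 0,"jaw": 1},{"tx": -1,"ty": 2,"tz": 0,"ax": 0,"ay": 0,"az": 0,"jaw": 1},{"tx": 0,"ty": 0,"tz": 0,"ax": 0,"ay": 0,"az": 0,"jaw": 1},{"tx": 0,"ty": 0,"tz": 0,"ax": 0,"ay": 0,"az": 0,"jaw": 1},{"tx": 0,"ty": 0,"tz": 0,"ax": 0,"ay": 0,"az": 0,"jaw": 1},{"tx": 0,"ty": 0,"tz": 0,"ax": 0,"ay": 0,"az": 0,"jaw": 1},{"tx": 0,"ty": 0,"tz": 0,"ax": 0,"ay": 0,"az": 0,"jaw": 1},{"tx": 0,"ty": 0,"tz": 0,"ax": 0,"ay": 0,"az": 0,"jaw": 1}]}}

```text
time: 10.02
ee_pos: [0.4391, 0.2706, 0.1812]
eef_rot: [0.704, 0.037, 0.708, -0.038]
contact_force: [0.1, 0.0, 0.1]
gripper_width: 0.0006
```

```bash
python3 -c "
from h import *
a,b=measure('m6')
for cam,nm in((a,'top'),(b,'side')):
  xs=np.arange(.03,.1,.001)
  for y in(-.044,-.038,.034,.038,.042,.046):
    p=sample(cam,np.array([W(x,y,.014) for x in xs]))[:,2]
    w=np.clip(p-60,0,None); h=p>(p.max()+50)/2
    e=xs[h][[0,-1]]; print(nm,y,'edges',e,'cen',e.mean().round(4),'max',p.max())
cv2.imwrite('pics/c6.png',np.hstack([cv2.resize(a['color'][215:275,260:340],(400,300),interpolation=2)[:,:,::-1],cv2.resize(b['color'][230:290,240:320],(400,300),interpolation=2)[:,:,::-1]]))"
```

```text
rear edge -90.26 front 61.74
rear edge -88.45 front 63.55
top -0.044 edges [0.055 0.069] cen 0.062 max 174.0
top -0.038 edges [0.054 0.069] cen 0.0615 max 170.0
top 0.034 edges [0.054 0.07 ] cen 0.062 max 240.0
top 0.038 edges [0.054 0.07 ] cen 0.062 max 237.0
top 0.042 edges [0.055 0.07 ] cen 0.0625 max 237.0
top 0.046 edges [0.055 0.07 ] cen 0.0625 max 242.0
side -0.044 edges [0.055 0.068] cen 0.0615 max 179.0
side -0.038 edges [0.054 0.099] cen 0.0765 max 108.0
side 0.034 edges [0.055 0.072] cen 0.0635 max 255.0
side 0.038 edges [0.056 0.073] cen 0.0645 max 253.0
side 0.042 edges [0.056 0.072] cen 0.064 max 255.0
side 0.046 edges [0.056 0.073] cen 0.0645 max 253.0
```

View pics/c6.png

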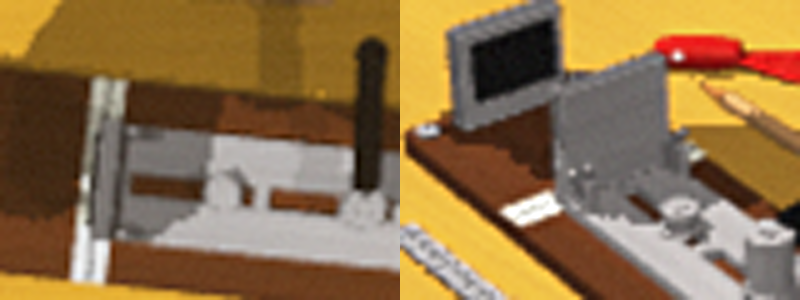

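```bash
python3 -c "
from h import *
a=cv2.imread('pics/m6t.png')[:,:,::-1];s=dict(ctrl.snapshot('top'));
m=(s['color'].max(2)<50).astype(np.uint8);r=np.zeros_like(m);r[218:262,322:348]=m[218:262,322:348]
n,l,st,c=cv2.connectedComponentsWithStats(r);i=1+np.argmax(st[1:,4]);print(st[i])
p=np.argwhere(l==i)[:,::-1];P=ray(s,p,.066)
B=np.c_[(P-O)@D,(P-O)@Y]*1000
print(B.min(0),B.max(0)); 
for y0 in range(-80,0,10):
  k=(B[:,1]>=y0)&(B[:,1]<y0+10)
  if k.any(): print(y0,B[k,0].mean().round(1),B[k,0].min().round(1),B[k,0].max().round(1))
print('start pose'); goal(W(-.038,-.058,.12)); goal(W(-.038,-.058,.052))
print(ctrl.state()['joint_pos'].round(2))
"
```

```text
[331 223   6  30 136]
[-70.49554334 -75.24564596] [-58.03297533  -7.22082421]
-80 -62.8 -67.5 -58.0
-70 -63.2 -68.2 -58.5
-60 -63.2 -67.1 -59.4
-50 -63.6 -68.2 -58.2
-40 -63.8 -69.1 -58.9
-30 -65.1 -70.0 -60.1
-20 -65.7 -70.5 -61.0
-10 -64.8 -69.1 -61.9
start pose
t 10.1667 ee [0.439  0.271  0.1813] dcm [ 12.29 -26.83  -6.13] rot [ 0.001 -0.006 -0.003] F [ 0.7 -0.9  0.9] w 0.0007 base xy 215.1 93.7
t 10.1667 ee [0.439  0.271  0.1813] dcm [ 12.29 -26.83 -12.93] rot [ 0.001 -0.006 -0.003] F [ 0.7 -0.9  0.9] w 0.0007 base xy 215.1 93.7
[-0.76  0.27  0.14  1.91 -0.05  0.97  0.87]
```

>>> {"name": "step_arm", "arguments": {"motion": [{"tx": 1.6,"ty": -3.5,"tz": -0.8,"ax": 0,"ay": -0.003,"az": 0,"jaw": 1},{"tx": 1.6,"ty": -3.5,"tz": -0.8,"ax": 0,"ay": -0.003,"az": 0,"jaw": 1},{"tx": 1.6,"ty": -3.5,"tz": -0.8,"ax": 0,"ay": 0,"az": 0,"jaw": 1},{"tx": 1.6,"ty": -3.5,"tz": -0.8,"ax": 0,"ay": 0,"az": 0,"jaw": 1},{"tx": 1.6,"ty": -3.5,"tz": -0.8,"ax": 0,"ay": 0,"az": 0,"jaw": 1},{"tx": 1.6,"ty": -3.5,"tz": -0.8,"ax": 0,"ay": 0,"az": 0,"jaw": 1},{"tx": 1.0,"ty": -2.0,"tz": -0.4,"ax": 0,"ay": 0,"az": 0,"jaw": 1},{"tx": 0.4,"ty": -1.0,"tz": 0,"ax": 0,"ay": 0,"az": 0,"jaw": 1},{"tx": 0,"ty": 0,"tz": 0,"ax": 0,"ay": 0,"az": 0,"jaw": 1},{"tx": 0,"ty": 0,"tz": 0,"ax": 0,"ay": 0,"az": 0,"jaw": 1}]}}

```text
time: 11.0
ee_pos: [0.552, 0.0188, 0.1282]
eef_rot: [0.707, 0.038, 0.705, -0.037]
contact_force: [-0.7, 0.2, -0.9]
gripper_width: 0.0006
```

```bash
python3 -c "
from h import *
goal(W(-.036,-.060,.046))
print(ctrl.state()['joint_pos'].round(2))
"
```

```text
t 11.0 ee [0.552  0.0188 0.1282] dcm [ 1.2  -1.43 -8.22] rot [-0.001  0.004 -0.005] F [-0.7  0.2 -0.9] w 0.0006 base xy -23.1 -46.5
[-0.31  0.39  0.25  1.89 -0.12  0.87  1.46]
```

>>> {"name": "step_arm", "arguments": {"motion": [{"tx": 0.5,"ty": -0.6,"tz": -0.5,"ax": 0,"ay": 0.002,"az": 0,"jaw": 1},{"tx": 0.4,"ty": -0.4,"tz": -1.2,"ax": 0,"ay": 0,"az": 0,"jaw": 1},{"tx": 0.2,"ty": -0.2,"tz": -1.6,"ax": 0,"ay": 0,"az": 0,"jaw": 1},{"tx": 0,"ty": 0,"tz": -1.6,"ax": 0,"ay": 0,"az": 0,"jaw": 1},{"tx": 0,"ty": 0,"tz": -1.6,"ax": 0,"ay": 0,"az": 0,"jaw": 1},{"tx": 0,"ty": 0,"tz": -1.2,"ax": 0,"ay": 0,"az": 0,"jaw": 1},{"tx": 0,"ty": 0,"tz": -0.4,"ax": 0,"ay": 0,"az": 0,"jaw": 1},{"tx": 0,"ty": 0,"tz": 0,"ax": 0,"ay": 0,"az": 0,"jaw": 1},{"tx": 0,"ty": 0,"tz": 0,"ax": 0,"ay": 0,"az": 0,"jaw": 1},{"tx": 0,"ty": 0,"tz": 0,"ax": 0,"ay": 0,"az": 0,"jaw": 1}]}}

```text
time: 11.83
ee_pos: [0.5637, 0.0157, 0.04]
eef_rot: [0.707, 0.034, 0.706, -0.03]
contact_force: [-1.1, -0.0, 0.2]
gripper_width: 0.0003
```

```bash
python3 -c "
from h import *
goal(W(-.036,-.060,.046))
a=snap('top');b=snap('side','s7')
cv2.imwrite('pics/c7.png',np.hstack([cv2.resize(a['color'][200:300,270:370],(400,400))[:,:,::-1],cv2.resize(b['color'][210:310,260:360],(400,400),interpolation=2)[:,:,::-1]]))"
```

```text
t 11.8333 ee [0.5637 0.0157 0.04  ] dcm [ 0.03 -1.12  0.6 ] rot [-0.005  0.002 -0.02 ] F [-1.1 -0.   0.2] w 0.0003 base xy -24.9 -58.4
```

View pics/c7.png

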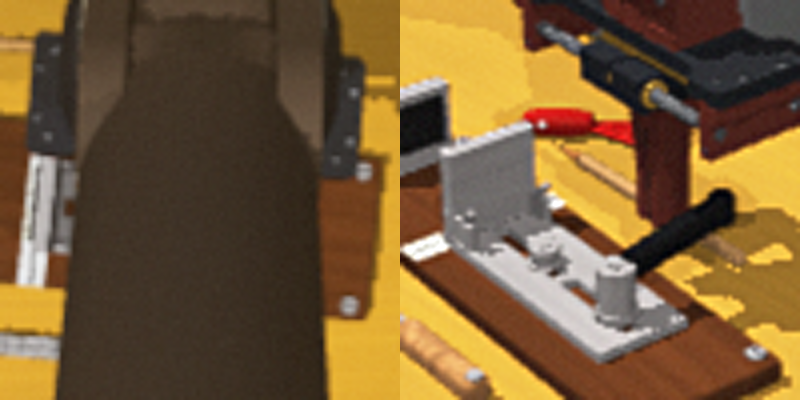

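The closed fingers stand beside the lever on its loose side. I'll start the push.

```bash
cat >> h.py <<'E'
from scipy.optimize import brentq
A=np.array([-68.,0.])
def lev(dth=.2,h=20.,r=60.):
    st=ctrl.state();p=st["ee_pos"]-O;b=np.array([p@D,p@Y])*1000-A
    rho=np.hypot(*b); rc=np.sqrt(max(rho**2-h*h,1)); al=np.arctan2(-b[0],-b[1])  # angle of EE from -y toward -x
    th=al+np.arctan2(h,rc)
    f=st["contact_force"];fb=np.array([f@D,f@Y]); n=np.array([-np.cos(th),np.sin(th)])
    Ft=-fb@n
    q=st["eef_rot"];M=R.from_quat([q[1],q[2],q[3],q[0]]).as_matrix()
    yw=M[:,1]*np.sign(M[:,1]@(D*np.cos(th)-Y*np.sin(th)) );yaw=-np.arctan2(yw@Y,yw@D)
    print(f"t {st['time']:.2f} theta {th:.3f} r {rc:.1f} Ft {Ft:.2f} Fend {Ft*rc/68:.2f} Fz {f[2]:.1f} z {st['ee_pos'][2]:.4f} toolyaw {yaw:.3f}")
    for d in np.atleast_1d(dth):
        t2=th+d;u=np.array([-np.sin(t2),-np.cos(t2)]);n2=np.array([-np.cos(t2),np.sin(t2)])
        c=A+r*u-h*n2
        print("  th",round(t2,3),"base",c.round(1)); 
        yd=D*np.cos(t2)-Y*np.sin(t2)
        goal(W(c[0]/1000,c[1]/1000,.042),ydir=yd)
E
python3 -c "
from h import *
lev([0,.3])"
```

```text
t 11.93 theta -0.353 r 70.0 Ft -0.78 Fend -0.80 Fz 0.1 z 0.0404 toolyaw -0.019
  th -0.353 base [-28.5 -49.4]
t 11.9333 ee [0.564  0.0155 0.0404] dcm [-0.97 -0.24  0.16] rot [-0.006  0.002  0.334] F [ 0.6 -0.7  0.1] w 0.0003 base xy -25.0 -58.7
  th -0.053 base [-44.9 -58.9]
t 11.9333 ee [0.564  0.0155 0.0404] dcm [-0.21 -1.97  0.16] rot [-0.006  0.003  0.034] F [ 0.6 -0.7  0.1] w 0.0003 base xy -25.0 -58.7
```

>>> {"name": "step_arm", "arguments": {"motion": [{"tx": 0,"ty": -0.6,"tz": 0,"ax": 0,"ay": 0,"az": -0.04,"jaw": 1},{"tx": 0,"ty": -0.6,"tz": 0,"ax": 0,"ay": 0,"az": -0.04,"jaw": 1},{"tx": 0,"ty": -0.6,"tz": 0,"ax": 0,"ay": 0,"az": -0.04,"jaw": 1},{"tx": 0,"ty": -0.5,"tz": 0,"ax": 0,"ay": 0,"az": -0.04,"jaw": 1},{"tx": 0,"ty": -0.4,"tz": 0,"ax": 0,"ay": 0,"az": -0.04,"jaw": 1},{"tx": 0,"ty": -0.3,"tz": 0,"ax": 0,"ay": 0,"az": -0.04,"jaw": 1},{"tx": 0,"ty": -0.3,"tz": 0,"ax": 0,"ay": 0,"az": -0.04,"jaw": 1},{"tx": 0,"ty": -0.3,"tz": 0,"ax": 0,"ay": 0,"az": 0,"jaw": 1},{"tx": 0,"ty": -0.2,"tz": 0,"ax": 0,"ay": 0,"az": 0,"jaw": 1},{"tx": 0,"ty": -0.2,"tz": 0,"ax": 0,"ay": 0,"az": 0,"jaw": 1}]}}

```text
time: 12.77
ee_pos: [0.5658, -0.0283, 0.0439]
eef_rot: [0.696, 0.146, 0.689, -0.139]
contact_force: [-0.3, 2.1, -0.4]
gripper_width: 0.0004
```

```bash
python3 -c "
from h import *
lev([0,.3])"
```

```text
t 12.77 theta 0.317 r 62.2 Ft 1.79 Fend 1.64 Fz -0.4 z 0.0439 toolyaw 0.296
  th 0.317 base [-67.7 -63.2]
t 12.7667 ee [ 0.5658 -0.0283  0.0439] dcm [-0.2   0.09 -0.19] rot [-0.007  0.011 -0.021] F [-0.3  2.1 -0.4] w 0.0004 base xy -68.4 -65.4
  th 0.617 base [-86.4 -60.5]
t 12.7667 ee [ 0.5658 -0.0283  0.0439] dcm [-0.68 -1.74 -0.19] rot [-0.005  0.012 -0.321] F [-0.3  2.1 -0.4] w 0.0004 base xy -68.4 -65.4
```

>>> {"name": "step_arm", "arguments": {"motion": [{"tx": -0.08,"ty": -0.3,"tz": 0,"ax": 0,"ay": 0.003,"az": -0.035,"jaw": 1},{"tx": -0.08,"ty": -0.3,"tz": 0,"ax": 0,"ay": 0.003,"az": -0.035,"jaw": 1},{"tx": -0.08,"ty": -0.3,"tz": 0,"ax": 0,"ay": 0.003,"az": -0.035,"jaw": 1},{"tx": -0.08,"ty": -0.3,"tz": -0.1,"ax": 0,"ay": 0,"az": -0.035,"jaw": 1},{"tx": -0.08,"ty": -0.3,"tz": 0,"ax": 0,"ay": 0,"az": -0.035,"jaw": 1},{"tx": -0.1,"ty": -0.3,"tz": 0,"ax": 0,"ay": 0,"az": -0.035,"jaw": 1},{"tx": -0.1,"ty": -0.3,"tz": 0,"ax": 0,"ay": 0,"az": -0.035,"jaw": 1},{"tx": -0.12,"ty": -0.3,"tz": 0,"ax": 0,"ay": 0,"az": -0.035,"jaw": 1},{"tx": -0.1,"ty": -0.2,"tz": 0,"ax": 0,"ay": 0,"az": 0,"jaw": 1},{"tx": -0.1,"ty": -0.2,"tz": 0,"ax": 0,"ay": 0,"az": 0,"jaw": 1}]}}

```text
time: 13.6
ee_pos: [0.557, -0.0585, 0.0433]
eef_rot: [0.663, 0.251, 0.661, -0.245]
contact_force: [0.4, 2.4, 0.2]
gripper_width: 0.0005
```

```bash
python3 -c "
from h import *
lev([0,.3])"
```

```text
t 13.60 theta 0.783 r 64.6 Ft 1.83 Fend 1.74 Fz 0.2 z 0.0433 toolyaw 0.606
  th 0.783 base [-96.2 -56.6]
t 13.6 ee [ 0.557  -0.0585  0.0433] dcm [-0.29  0.36 -0.13] rot [-0.006  0.006 -0.177] F [0.4 2.4 0.2] w 0.0005 base xy -99.4 -59.9
  th 1.083 base [-111.6  -45.8]
t 13.6 ee [ 0.557  -0.0585  0.0433] dcm [-1.54 -1.06 -0.13] rot [-0.005  0.007 -0.477] F [0.4 2.4 0.2] w 0.0005 base xy -99.4 -59.9
```

>>> {"name": "step_arm", "arguments": {"motion": [{"tx": -0.2,"ty": -0.18,"tz": 0,"ax": 0,"ay": 0,"az": -0.06,"jaw": 1},{"tx": -0.2,"ty": -0.18,"tz": 0,"ax": 0,"ay": 0,"az": -0.06,"jaw": 1},{"tx": -0.2,"ty": -0.18,"tz": 0,"ax": 0,"ay": 0,"az": -0.06,"jaw": 1},{"tx": -0.2,"ty": -0.18,"tz": 0,"ax": 0,"ay": 0,"az": -0.06,"jaw": 1},{"tx": -0.2,"ty": -0.18,"tz": 0,"ax": 0,"ay": 0,"az": -0.06,"jaw": 1},{"tx": -0.22,"ty": -0.16,"tz": 0,"ax": 0,"ay": 0,"az": -0.05,"jaw": 1},{"tx": -0.22,"ty": -0.16,"tz": 0,"ax": 0,"ay": 0,"az": -0.05,"jaw": 1},{"tx": -0.22,"ty": -0.14,"tz": 0,"ax": 0,"ay": 0,"az": -0.05,"jaw": 1},{"tx": -0.2,"ty": -0.1,"tz": 0,"ax": 0,"ay": 0,"az": -0.02,"jaw": 1},{"tx": -0.2,"ty": -0.1,"tz": 0,"ax": 0,"ay": 0,"az": 0,"jaw": 1}]}}

```text
time: 14.43
ee_pos: [0.5454, -0.0742, 0.0448]
eef_rot: [0.59, 0.406, 0.575, -0.395]
contact_force: [4.6, 3.9, -4.2]
gripper_width: 0.0005
```

```bash
python3 -c "
from h import *
lev([0,.3])"
```

```text
t 14.43 theta 1.059 r 66.6 Ft 5.75 Fend 5.64 Fz -4.2 z 0.0448 toolyaw 1.095
  th 1.059 base [-110.5  -46.8]
t 14.4333 ee [ 0.5454 -0.0742  0.0448] dcm [-0.26  0.61 -0.28] rot [-0.001  0.026  0.036] F [ 4.6  3.9 -4.2] w 0.0005 base xy -116.3 -50.1
  th 1.359 base [-122.5  -32.2]
t 14.4333 ee [ 0.5454 -0.0742  0.0448] dcm [-1.85 -0.41 -0.28] rot [ 0.003  0.026 -0.264] F [ 4.6  3.9 -4.2] w 0.0005 base xy -116.3 -50.1
```

The bite is felt at about 1 rad (5.6 N at the lever's end). I'll push a little further with gentle steps.

>>> {"name": "step_arm", "arguments": {"motion": [{"tx": -0.22,"ty": -0.1,"tz": 0,"ax": 0,"ay": 0.006,"az": 0,"jaw": 1},{"tx": -0.22,"ty": -0.1,"tz": 0,"ax": 0,"ay": 0.006,"az": 0,"jaw": 1},{"tx": -0.24,"ty": -0.1,"tz": 0,"ax": 0,"ay": 0.005,"az": 0,"jaw": 1},{"tx": -0.24,"ty": -0.1,"tz": 0,"ax": 0,"ay": 0,"az": 0,"jaw": 1},{"tx": -0.25,"ty": -0.1,"tz": 0,"ax": 0,"ay": 0,"az": 0,"jaw": 1},{"tx": -0.25,"ty": -0.1,"tz": 0,"ax": 0,"ay": 0,"az": 0,"jaw": 1},{"tx": -0.25,"ty": -0.1,"tz": 0,"ax": 0,"ay": 0,"az": 0,"jaw": 1},{"tx": -0.25,"ty": -0.1,"tz": 0,"ax": 0,"ay": 0,"az": 0,"jaw": 1},{"tx": -0.25,"ty": -0.1,"tz": 0,"ax": 0,"ay": 0,"az": 0,"jaw": 1},{"tx": -0.25,"ty": -0.1,"tz": 0,"ax": 0,"ay": 0,"az": 0,"jaw": 1}]}}

```text
time: 15.27
ee_pos: [0.5398, -0.0778, 0.0474]
eef_rot: [0.597, 0.406, 0.573, -0.388]
contact_force: [7.1, 4.2, -6.1]
gripper_width: 0.0004
```

```bash
python3 -c "
from h import *
lev([0,.3])"
```

```text
t 15.27 theta 1.157 r 66.1 Ft 8.02 Fend 7.80 Fz -6.1 z 0.0474 toolyaw 1.081
  th 1.157 base [-114.9  -42.4]
t 15.2667 ee [ 0.5398 -0.0778  0.0474] dcm [-0.18  0.58 -0.54] rot [ 0.     0.042 -0.075] F [ 7.1  4.2 -6.1] w 0.0004 base xy -120.5 -44.9
  th 1.457 base [-125.3  -26.7]
t 15.2667 ee [ 0.5398 -0.0778  0.0474] dcm [-1.86 -0.28 -0.54] rot [ 0.007  0.042 -0.375] F [ 7.1  4.2 -6.1] w 0.0004 base xy -120.5 -44.9
```

7.8 N at the end, and the slope fits 20 N/rad. I back away from the lever and lift off.

>>> {"name": "step_arm", "arguments": {"motion": [{"tx": 0.6,"ty": 0.4,"tz": 0,"ax": 0,"ay": 0,"az": 0,"jaw": 1},{"tx": 0.8,"ty": 0.5,"tz": 0,"ax": 0,"ay": 0,"az": 0,"jaw": 1},{"tx": 0.8,"ty": 0.5,"tz": 0,"ax": 0,"ay": 0,"az": 0,"jaw": 1},{"tx": 0,"ty": 0,"tz": 1,"ax": 0,"ay": 0,"az": 0,"jaw": 1},{"tx": 0,"ty": 0,"tz": 2.5,"ax": 0,"ay": 0,"az": 0,"jaw": 1},{"tx": 0,"ty": 0,"tz": 3,"ax": 0,"ay": 0,"az": 0,"jaw": 1},{"tx": 0,"ty": 0,"tz": 3,"ax": 0,"ay": 0,"az": 0,"jaw": 1},{"tx": 0,"ty": 2,"tz": 3,"ax": 0,"ay": 0,"az": 0,"jaw": 1},{"tx": -1,"ty": 3,"tz": 1,"ax": 0,"ay": 0,"az": 0,"jaw": 1},{"tx": -1,"ty": 3,"tz": 0,"ax": 0,"ay": 0,"az": 0,"jaw": 1}]}}

```text
time: 16.1
ee_pos: [0.5433, 0.0082, 0.1913]
eef_rot: [0.595, 0.406, 0.569, -0.395]
contact_force: [-0.2, 0.6, 0.3]
gripper_width: 0.0006
```

>>> {"name": "step_arm", "arguments": {"motion": [{"tx": -1.5,"ty": 3,"tz": 0,"ax": 0,"ay": 0,"az": 0,"jaw": 1},{"tx": -1.5,"ty": 3,"tz": 0,"ax": 0,"ay": 0,"az": 0,"jaw": 1},{"tx": -1.5,"ty": 3,"tz": 0,"ax": 0,"ay": 0,"az": 0,"jaw": 1},{"tx": -1.5,"ty": 3,"tz": 0,"ax": 0,"ay": 0,"az": 0,"jaw": 1},{"tx": -1.5,"ty": 3,"tz": 0,"ax": 0,"ay": 0,"az": 0,"jaw": 1},{"tx": -1.5,"ty": 3,"tz": 0,"ax": 0,"ay": 0,"az": 0,"jaw": 1},{"tx": -1,"ty": 2,"tz": 0,"ax": 0,"ay": 0,"az": 0,"jaw": 1},{"tx": -0.5,"ty": 1,"tz": 0,"ax": 0,"ay": 0,"az": 0,"jaw": 1},{"tx": 0,"ty": 0,"tz": 0,"ax": 0,"ay": 0,"az": 0,"jaw": 1},{"tx": 0,"ty": 0,"tz": 0,"ax": 0,"ay": 0,"az": 0,"jaw": 1}]}}

```text
time: 16.93
ee_pos: [0.4322, 0.2301, 0.2009]
eef_rot: [0.598, 0.407, 0.568, -0.392]
contact_force: [0.3, -0.8, 0.0]
gripper_width: 0.0002
```

```bash
python3 -c "
from h import *
st=ctrl.state();print(st['time'],st['ee_pos'],st['contact_force'])
a,b=measure('m8')
for cam,nm in((a,'top'),(b,'side')):
  xs=np.arange(.03,.1,.001)
  for y in(.034,.038,.042,.046):
    p=sample(cam,np.array([W(x,y,.014) for x in xs]))[:,2]
    h=p>(p.max()+50)/2
    e=xs[h][[0,-1]]; print(nm,y,'edges',e,'cen',e.mean().round(4),'max',p.max())
cv2.imwrite('pics/c8.png',np.hstack([cv2.resize(a['color'][205:285,250:370],(400,267),interpolation=2)[:,:,::-1],cv2.resize(b['color'][220:320,230:380],(400,267),interpolation=2)[:,:,::-1]]))"
```

```text
16.9333 [0.43219527 0.230136   0.20087988] [ 0.28766352 -0.78799352  0.03797873]
rear edge -90.25 front 61.75
rear edge -88.42 front 63.58
top 0.034 edges [0.055 0.07 ] cen 0.0625 max 219.0
top 0.038 edges [0.056 0.07 ] cen 0.063 max 224.0
top 0.042 edges [0.057 0.07 ] cen 0.0635 max 239.0
top 0.046 edges [0.057 0.07 ] cen 0.0635 max 241.0
side 0.034 edges [0.055 0.072] cen 0.0635 max 255.0
side 0.038 edges [0.059 0.073] cen 0.066 max 250.0
side 0.042 edges [0.058 0.072] cen 0.065 max 255.0
side 0.046 edges [0.058 0.073] cen 0.0655 max 254.0
```

View pics/c8.png

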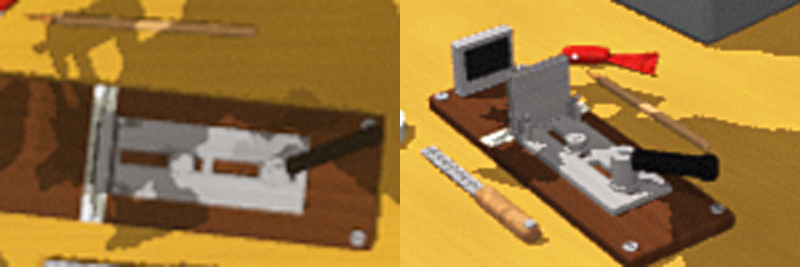

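```bash
python3 -c "
from h import *
b=snap('side');
P=W(.0635,.028,.014);print(proj(b,P))
cv2.imwrite('pics/c9.png',cv2.resize(b['color'][250:290,255:305],(800,640),interpolation=cv2.INTER_NEAREST)[:600,:,::-1])
for u,v in [(.055,.035),(.0635,.035),(.072,.035),(.0635,.028)]: print(u,v,(proj(b,W(u,v,.014))-[255,250])*16)"
```

```text
[[270.26552051 269.97186337]]
0.055 0.035 [[233.83778582 361.24167947]]
0.0635 0.035 [[201.25611846 335.85392794]]
0.072 0.035 [[168.96044338 310.68902261]]
0.0635 0.028 [[244.24832818 319.54981395]]
```

View pics/c9.png

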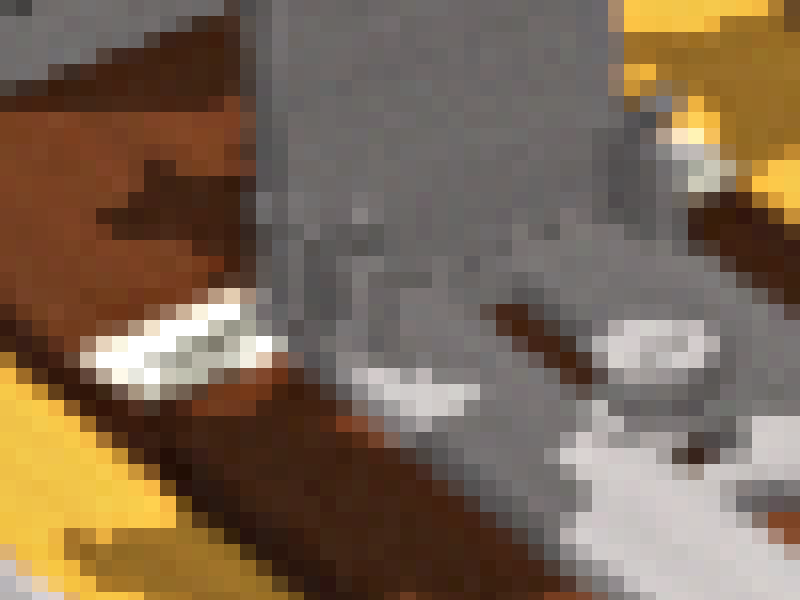

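The enlarged side view shows the foot's front corner at about (265, 320), on the middle of the tape, which runs from (255, 290) to (285, 350). I'm handing in.

```bash
python3 -c "
from h import *
print(ctrl.hand_in(), ctrl.state()['time'])"
```

```text
the job is handed in; nothing more can be done
the job is handed in; nothing more can be done
```

I slid the jaw onto the pencil line, tightened the lever to about 7.8 N, backed the arm away and handed the job in at about 17 s. Handing in reports no verdict.

- **Jaw:** I pinched its plate, slid it about 34 mm and released it. With the lock still loose, the foot's front edge measured about 0.4 mm short of the tape middle from above and 0.5 mm short from the side. Depending on how I picked the rear edge, this can shift by up to about 1.4 mm. The edge did not move when I tightened the lock.
- **Lock:** I pushed the lever clockwise with shut fingers. It bit somewhere between 0.78 and 1.06 rad. I stopped at 1.16 rad and 7.8 N at its end, which by the given figures is about 70 N of clamping. The force rose about 22 N per rad, close to the stated 20.
- **Last checks:** The arm was clear of the clamp and its force reading was near zero. The fingers touched only the jaw plate and the lever. I did not measure the other tackle again; what the last close-ups show of it looked in place.
- **Disagreements:** The two cameras differ by about 1.8 mm in absolute position, but agree within about 0.2 mm on the jaw relative to the tape. In the last pictures a shadow over the tape's near edge moved its apparent middle forward by about 1 mm. I relied on the unshadowed reading and on the foot corner seen at the tape's middle in the side view.

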